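# Pump the ratchet clamp onto the glued mask case and hold it

### The job

The lid seal of the yellow mask case has just been glued: pump the red trigger of the blue ratchet clamp, squeezing it fully towards the black handle and letting it come right back each time, until the orange spring pad has pushed the case home against the back stop, moving pad and case by the trigger only and leaving the other gear where it lies. Then keep the trigger squeezed just so far that the pad's spring is pressed in by about a third of its travel: firmly gripped, but never crushed by pressing the spring well over half in. Finish while still holding the trigger there, as the clamp loses its grip when let go.

Things in the scene. Friction and masses are not known exactly. Their poses are not given: they have to be found in the camera images.
- clamp: Blue ratchet clamp fixed on a pale wooden board 220 x 375 x 10 mm. Origin: on the work surface under the board (top at z = 10 mm). Its +y axis is the clamping direction: the pad moves to +y, to the back stop; the trigger's grip is pulled to -y. The housing, 80 mm wide at its feet, spans y = -175 to -85 mm, up to z = 115 mm; a toothed rod runs through it at z = 62 mm and sticks out behind.
- handle (a point): Middle of the fixed black upright handle behind the trigger: 26 (x) x 18 (y) mm, from z = 100 to 200 mm above the work surface.
- pivot (a point): The trigger's pivot, axis along the clamp's x, at y = -130, z = 100 mm in the clamp's frame. The trigger and handle rise above it; nothing else of clamp or case is higher than 120 mm.
- trigger_grip: Red trigger blade, 26 (x) x 12 (y) x 76 mm, standing up, leaning 0.2 rad to the clamp's +y at rest. Origin: mid-thickness, 82 mm from the pivot, 22 mm below its top end; at rest 180 mm above the work surface. Push it to -y from its +y side with shut fingertips, or hook it with one finger; on that side over 100 mm is free above z = 125 mm.
- trigger (a joint): Trigger angle: 0 at rest (spring return), grows as pulled to -y, end stop 0.32 rad (26 mm at the grip). It drives the rod 36.7 mm per rad. Teeth are 8 mm apart: pull to 0.25 to 0.30, let back below 0.02, to gain one tooth; each stroke starts with 2 to 8 mm of idle rod travel. Pull needed at the grip: 2 N at rest to 4 N at full stroke, plus 0.45 x (3 N rod friction + pad spring force).
- rod (a joint): How far the toothed rod has gone forward from its rear end stop (m, 0 to 0.07). Between pulls only 3 N of friction keeps it, so it slides back under a pressed spring unless the trigger is held.
- pad (a joint): How far the pad's spring is pressed in (m): 0 free, 0.014 bottomed. Stiffness 2000 N/m (2 N per mm).
- pad_face: Orange pressing pad, 56 x 9 x 56 mm, in front of a coil spring on the rod's blue head plate. Origin: centre of its front face (which looks to the clamp's +y), at z = 62 mm. The gap of 15 mm between it and the head plate closes as the spring is pressed.
- back_stop: Blue fixed back stop, 150 x 18 mm, 100 mm high. Origin: foot of its face that looks to -y (to the pad), 105 mm from the clamp's origin along its +y, at z = 10 mm.
- mask_case: Yellow hard plastic mask case, 170 (x) x 75 (y) x 105 mm high, about 0.3 kg, standing loose on the board between pad and back stop, 1 to 16 mm off the stop. Origin: centre of its underside; its lid (-y side) faces the pad. Home, its lid face is 75 mm in front of the back stop's face.
- case_lid (a point): Centre of the case's lid face, the one that the pad presses; 52 mm above the case's underside.
- dive_mask: Clear dive mask, 165 x 80 x 55 mm. Bystander: leave alone. Origin: centre of its underside.
- snorkel: Blue snorkel tube, 390 mm long, 24 mm thick, lying. Bystander: leave alone. Origin: centre of its underside.
- carabiner: Steel carabiner, 100 x 45 x 10 mm, lying. Bystander: leave alone. Origin: centre of its underside.
- dive_torch: Black and orange dive torch, 150 x 44 x 44 mm, lying. Bystander: leave alone. Origin: centre of its underside.
- antifog_bottle: Small blue bottle, 36 mm thick, 90 mm tall. Bystander: leave alone. Origin: centre of its underside.
Not all that is in view belongs to the job. There is more than one size of the mask_case; the job needs the middle-sized.

How it is judged:
By the outcome, as a careful person would: the job done as asked, in the order asked, and still so for the second after the job is handed in, while the arm keeps its last pose, push and grip.
It also fails if it takes over 72 s, if anything falls off the work surface, if the arm or the gripper's body presses on something with over 40 N, if the wrist force passes 120 N, or if a joint passes its speed limit or range.

### The arm

A 7-joint arm with a two-finger parallel gripper is mounted at the origin on the work surface. World frame = base frame: x ahead of the robot, y to its left, z up, the work surface at z = 0. Lengths are in m, angles in rad, forces in N, time in s.
With the tool pointing down it reaches from about 0.425 to 0.875 m from the base axis. Payload 4.7 kg.
Tool frame: the origin (TCP) lies where the fingers leave the gripper's body, on its centre line; the fingertips stand 70 mm ahead of it and the grasp point (between the pads) lies 51 mm ahead of it; y points along the fingers, x is the direction in which the jaws open and shut, and the axes are right-handed (so a half turn about y gives the same grasp; the last joint's range is limited). The gripper opens to 87 mm and grips with 3 to 60 N. Pads are 19 mm wide; open, the fingers measure 117 mm over their backs; the gripper's body (75 mm by 190 mm) begins 51 mm behind the grasp point.
Start: joints at [1.193, 0.321, -0.07, 1.45, 0.023, 1.371, -0.057], TCP at [0.248, -0.601, 0.292] pointing down, gripper open.
Joint ranges: [-2.86, 2.86], [-0.3, 2.09], [-1.38, 1.24], [0.06, 2.45], [-1.56, 4.7], [0.09, 2.05], [-2.69, 2.69]. Speed limits (rad/s): [2.57, 2.57, 3.14, 3.14, 3.14, 3.14, 3.14].

### API

Orientations are given as [roll, pitch, yaw] about the fixed x, y, z axes, in that order (R = Rz(yaw) Ry(pitch) Rx(roll)).
In Python, from plant import r gives the robot as it stands.
- The arm moves only by the shell command python3 -m handwheel 'ROWS' [OPENING] [FORCE]. ROWS is JSON, a list of rows, each a list of 2 entries, a list of its own where there are three numbers: the shift along the tool's x, y, z in mm, then the turn about the tool's y in degrees. In form: [[[tx, ty, tz], roll], ...]. A call has 1 to 8 rows; each row is the pose to reach, as a shift and turn from the pose commanded when the call began, along the tool's axes at that moment; what a row does not reach only later rows make up. A row lasts 1/10 s, in which the tool goes at most 50 mm and 8.59 degrees, less where a joint would pass 70% of its speed; a pose out of reach is approached as far as the arm can. A call with a gripper value outside its range is refused whole. OPENING is the closure in counts, from 0 (fully open) to 255 (shut), set as the call begins (- or left out, the last holds). The fingers move at their own pace and stop on an object; FORCE is the grip in N (left out, the last holds). Time passes only in rows, so rows that repeat a pose let the fingers close. It gives the time, the measured TCP pose, the force and the opening at its end, in the units of the state.
- r.observe(): the state, without advancing time (a new reading comes with each control period).
- r.snapshot(name): name is "side" or "top"; returns the picture (384x512x3 uint8, red, green, blue); there is no depth.
- r.camera_model(name): a dict with "fovy" (degrees; the focal length in pixels is half the picture's height over the tangent of half this angle, whatever the lens; pixels are square), "cx", "cy" (the principal point, pixels), "rvec" (rotation vector, rad) and "tvec" (3), from world to camera coordinates, as OpenCV has them. Camera axes: x right, y down, z forward; pixel columns grow to the right and rows downward; lengths in m; the calibration is good to about 2 mm. A picture is of the moment at which its call begins. camera_model takes no time and is no camera call.
- r.job_done(): hands the job in, once; it reports no verdict.
Trained networks look in the newest picture that a camera, given by its name, has taken for a name from the list of things; names that differ only in an ending like _2 or _b are one class to them, and where a whole thing is asked for, a point or a joint stands for the part that bears it (a point fixed in the world has none). Each returns a list of dicts, best first, with "score" (0 to 1); they miss things now and then, are a little off and sometimes report something else, mostly with a low value. They report only what shows in the picture. A call takes as long as a camera call. They do not tell look-alikes from the thing itself.
- r.recognise(camera, query): "extent" ([left, top, width, height] in pixels, round what is visible of it).
- r.outline_of(camera, query): "mask" (384x512 bool, what is visible of it) and "extent" ([left, top, width, height] in pixels, round what is visible of it).
The state is a dict: "clock": time; "joint_positions": joint angles; "joint_vel": joint speeds; "joint_efforts": joint torques, N m; "position": TCP position; "tcp_rot": TCP orientation; "ft_force": force on the tool from outside, world axes, zero at the start; "torque": the same for the moment, N m; "gripper_width": finger opening in m.
Only numpy, scipy, OpenCV 4.12 (cv2) and the standard library are available. Lean on these libraries where they do the work, as an engineer would, in place of code of your own. Each camera call takes 0.05 s, during which the arm holds its last target.

## Working session

There is one attempt and no reset: what is moved stays moved. The work goes in short steps, Python scripts to look and compute and a shell command to move; the robot and the scene stay as the last step left them, time stands still between calls to the robot, and variables do not carry over. Pictures are saved under pics/ and viewed, and the job is handed in when it is done.

```bash
ls; mkdir -p pics; python3 - <<'E'
from plant import r
import cv2,numpy as np
s=r.observe()
for k in s: print(k,np.round(s[k],3))
for n in("side","top"):
    im=r.snapshot(n); cv2.imwrite(f"pics/{n}0.png",cv2.cvtColor(im,cv2.COLOR_RGB2BGR)); print(n,r.camera_model(n))
E
```

```text
pics
clock 0.0
joint_positions [ 1.193  0.322 -0.07   1.452  0.023  1.371 -0.057]
joint_vel [ 0.    -0.002  0.     0.001 -0.003  0.    -0.001]
joint_efforts [ 1.0000e-03 -4.9129e+01 -4.0400e-01 -3.1254e+01 -6.4000e-02  4.4000e-02
  0.0000e+00]
position [ 0.248 -0.6    0.291]
tcp_rot [-1.571  0.002 -1.179]
ft_force [0.21  0.582 0.659]
torque [ 0.001 -0.027 -0.033]
gripper_width 0.087
side {'fovy': 48.05770931961635, 'cx': 255.01145799787756, 'cy': 189.45613175308873, 'rvec': array([ 2.17059506, -0.16068919,  0.09368709]), 'tvec': array([-0.54139896,  0.15257006,  1.59710822])}
top {'fovy': 54.7253695328092, 'cx': 257.3354598776614, 'cy': 193.61101617957175, 'rvec': array([ 2.14476659, -2.09249691,  0.20235508]), 'tvec': array([-0.03601292,  0.55731807,  1.24938184])}
```

View pics/side0.png

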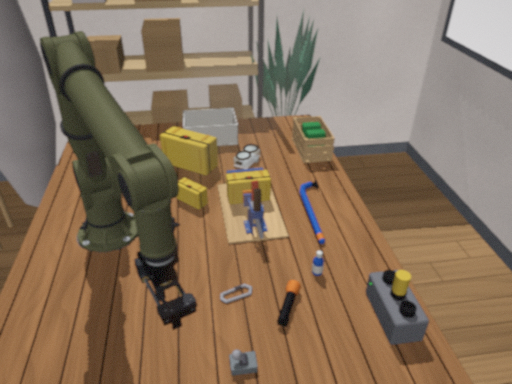

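View pics/top0.png

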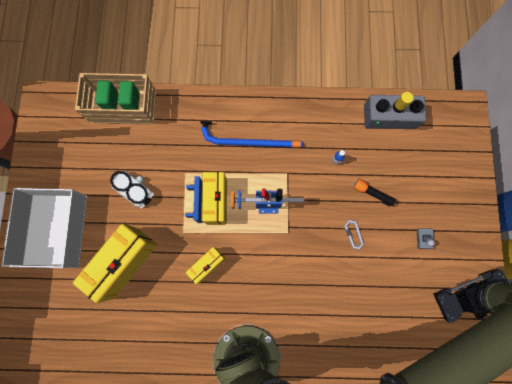

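```bash
cat > h.py <<'E'
import numpy as np,cv2
from plant import r
def cam(n):
    m=r.camera_model(n); f=192/np.tan(np.radians(m['fovy'])/2)
    K=np.array([[f,0,m['cx']],[0,f,m['cy']],[0,0,1]]); return K,np.array(m['rvec'],float),np.array(m['tvec'],float)
def proj(n,P):
    K,a,t=cam(n); return cv2.projectPoints(np.array(P,float).reshape(-1,1,3),a,t,K,None)[0].reshape(-1,2)
def ray(n,p):
    K,a,t=cam(n);R=cv2.Rodrigues(a)[0]; d=R.T@np.linalg.inv(K)@[p[0],p[1],1]; return -R.T@t,d
def atz(n,p,z):
    c,d=ray(n,p); return c+d*(z-c[2])/d[2]
def snap(n,name=None,box=None,s=1):
    im=cv2.cvtColor(r.snapshot(n),cv2.COLOR_RGB2BGR)
    if name:
        c=im if box is None else im[box[1]:box[3],box[0]:box[2]]
        cv2.imwrite(f"pics/{name}.png",cv2.resize(c,None,fx=s,fy=s,interpolation=cv2.INTER_CUBIC))
    return im
E
python3 - <<'E'
from h import *
for n,b in(("top",(175,160,325,245)),("side",(205,160,305,260))):
    im=cv2.imread(f"pics/{n}0.png"); c=im[b[1]:b[3],b[0]:b[2]]
    cv2.imwrite(f"pics/{n}crop.png",cv2.resize(c,None,fx=5.3,fy=5.3,interpolation=cv2.INTER_CUBIC))
    for q in ("trigger_grip","pad_face","clamp","back_stop","mask_case","handle"):
        for d in r.recognise(n,q): print(n,q,np.round(d['extent'],1),round(d['score'],2))
print(r.observe()['clock'])
for p in [(185,174),(288,174),(288,233),(185,233)]: print(atz("top",p,.01).round(4))
E
```

```text
top trigger_grip [260.1 186.8  10.4  12.4] 0.38
top pad_face [231.3 194.2   4.7  14.4] 0.56
top clamp [186.8 175.2 116.4  58.8] 0.82
top back_stop [186.5 178.   14.8  43. ] 0.82
top mask_case [202.1 172.2  26.2  53.7] 0.85
top mask_case [ 75.2 224.6  79.6  80.1] 0.79
top mask_case [189.3 247.2  36.4  34.4] 0.72
top handle [184.4 173.2 118.2  58.3] 0.58
side trigger_grip [252.8 178.9   5.1  17.2] 0.62
side pad_face [244.5 190.2   7.5   4.1] 0.35
side clamp [220.1 176.7  70.7  68.5] 0.9
side back_stop [225.7 166.7  32.    6.2] 0.51
side mask_case [161.8 127.4  55.   48.7] 0.77
side mask_case [228.1 169.9  43.6  37. ] 0.76
side mask_case [177.8 177.2  30.8  33.2] 0.66
side handle [219.5 181.6  71.8  63.9] 0.61
0.7
[0.6334 0.2453 0.01  ]
[ 0.6428 -0.1328  0.01  ]
[ 0.4265 -0.1347  0.01  ]
[0.4174 0.2319 0.01  ]
```

View pics/topcrop.png

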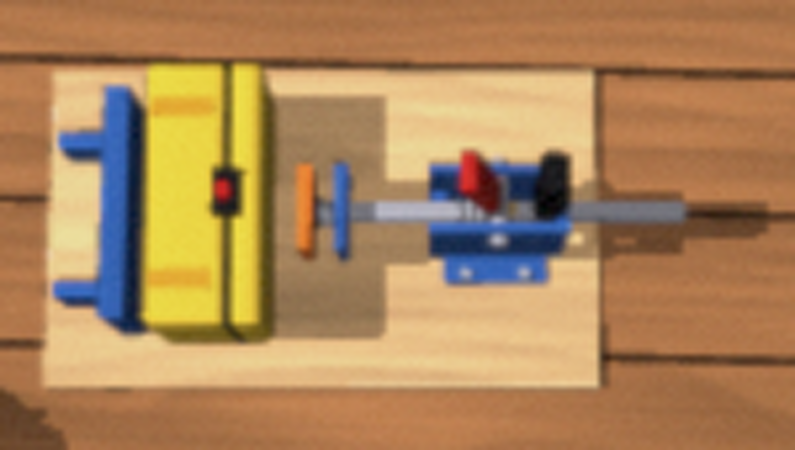

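View pics/sidecrop.png

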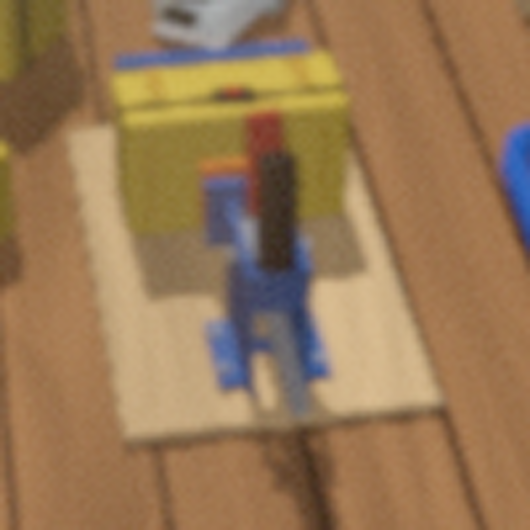

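```bash
cat >> h.py <<'E'
def fitboard():
    from scipy.optimize import least_squares
    L=np.array([[.11,.1875],[.11,-.1875],[-.11,-.1875],[-.11,.1875]])
    t=np.array([[53,69],[595,69],[602,388],[43,386]])/5.3+[175,160]-.4
    s=np.array([[440,405],[125,442],[72,130]])/5.3+[205,160]-.4
    W=lambda p:np.c_[L@np.array([[np.cos(p[2]),np.sin(p[2])],[-np.sin(p[2]),np.cos(p[2])]])+p[:2],np.full(4,.01)]
    f=lambda p:np.r_[(proj("top",W(p))-t).ravel(),(proj("side",W(p)[1:])-s).ravel()]
    o=least_squares(f,[.53,.05,0]); return o.x,o.fun
def toW(p,P):
    c,s=np.cos(p[2]),np.sin(p[2]);P=np.atleast_2d(P); return np.c_[p[0]+c*P[:,0]-s*P[:,1],p[1]+s*P[:,0]+c*P[:,1],P[:,2]]
E
python3 - <<'E'
from h import *
p,e=fitboard(); print(p,e.round(2))
pts={'grip0':(0,-.130+.082*np.sin(.2),.1+.082*np.cos(.2)),'griptop':(0,-.13+.104*np.sin(.2),.1+.104*np.cos(.2)),'pivot':(0,-.13,.1),'stopL':(-.075,.105,.11),'stopR':(.075,.105,.11)}
for k,v in pts.items(): w=toW(p,v); print(k,w.round(4),proj("top",w).round(1),proj("side",w).round(1))
# triangulate pad top, trigger etc.
def tri(a,b):
    A,B=ray("top",a),ray("side",b); M=np.c_[A[1],-B[1]]; k=np.linalg.lstsq(M,B[0]-A[0],rcond=None)[0]
    return (A[0]+k[0]*A[1]+B[0]+k[1]*B[1])/2, np.linalg.norm(A[0]+k[0]*A[1]-B[0]-k[1]*B[1])
# trigger top centre: top crop, side crop
T=lambda u,v:np.array([u,v])/5.3+[175,160]-.4
S=lambda u,v:np.array([u,v])/5.3+[205,160]-.4
print(tri(T(469,160),S(264,116)))
print('pad top', tri(T(305,165),S(205,165)))
print(r.observe()['joint_positions'].round(3) if hasattr(r.observe()['joint_positions'],'round') else r.observe()['joint_positions'])
E
```

```text
[0.53417404 0.0542671  0.02281654] [ 0.81 -0.31  0.58 -0.13  0.1  -0.36  0.28 -0.18  0.17 -1.01 -0.46 -1.3
 -1.16 -0.26]
grip0 [[ 0.5368 -0.0594  0.1804]] [[268.9 192.8]] [[254.8 187.9]]
griptop [[ 0.5367 -0.055   0.2019]] [[267.7 191.5]] [[254.7 182.1]]
pivot [[ 0.5371 -0.0757  0.1   ]] [[273.  197.4]] [[255.5 208.9]]
stopL [[0.4568 0.1575 0.11  ]] [[202.4 219. ]] [[226.8 173.6]]
stopR [[0.6068 0.161  0.11  ]] [[203.7 175. ]] [[263.6 170.4]]
(array([ 0.54045012, -0.04064614,  0.19549009]), np.float64(0.005006418204983992))
pad top (array([0.53418277, 0.06299356, 0.09166652]), np.float64(0.04780681955324364))
[ 1.193  0.321 -0.07   1.45   0.023  1.371 -0.057]
```

```bash
python3 - <<'E'
from h import *
im=cv2.imread("pics/top0.png")
for n,b in(("tA",(180,168,235,230)),("tB",(225,180,310,220))):
    s=9
    c=cv2.resize(im[b[1]:b[3],b[0]:b[2]],None,fx=s,fy=s,interpolation=cv2.INTER_NEAREST)
    for x in range(b[0],b[2],5): cv2.line(c,((x-b[0])*s,0),((x-b[0])*s,c.shape[0]),(255,255,255) if x%10 else (0,0,0),1)
    for y in range(b[1]+(-b[1])%5,b[3],5): cv2.line(c,(0,(y-b[1])*s),(c.shape[1],(y-b[1])*s),(255,255,255) if y%10 else (0,0,0),1)
    cv2.imwrite(f"pics/{n}.png",c)
im=cv2.imread("pics/side0.png"); b=(215,160,292,245); s=7
c=cv2.resize(im[b[1]:b[3],b[0]:b[2]],None,fx=s,fy=s,interpolation=cv2.INTER_NEAREST)
for x in range(b[0],b[2],5): cv2.line(c,((x-b[0])*s,0),((x-b[0])*s,c.shape[0]),(255,255,255) if x%10 else (0,0,0),1)
for y in range(b[1]+(-b[1])%5,b[3],5): cv2.line(c,(0,(y-b[1])*s),(c.shape[1],(y-b[1])*s),(255,255,255) if y%10 else (0,0,0),1)
cv2.imwrite("pics/sA.png",c)
E
```

```text
(no output)
```

View pics/tA.png

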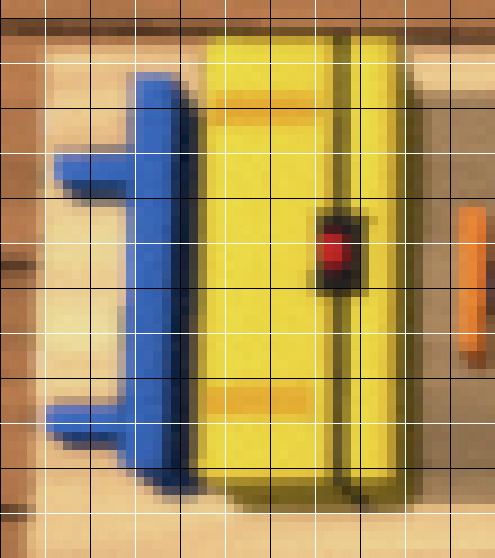

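View pics/tB.png

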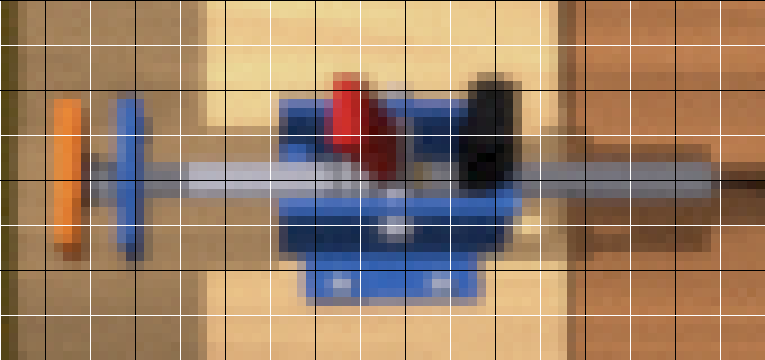

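View pics/sA.png

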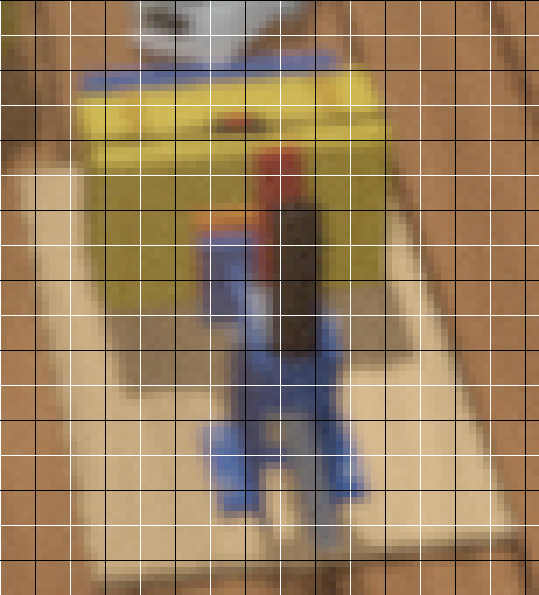

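```bash
python3 - <<'E'
from h import *
from scipy.optimize import least_squares
print('trig top',atz("top",(263.2,192.6),.2019).round(4),'handle top',atz("top",(279.3,192.5),.2).round(4))
print('stop',atz("top",(199.2,176.2),.11).round(4),atz("top",(198.8,219.8),.11).round(4))
print('pad',atz("top",(231.,191),.09).round(4),atz("top",(231.,207.2),.09).round(4), 'padfront u231 headplate 238')
print('case lid top edge',atz("top",(224.8,172.2),.115).round(4),atz("top",(224.5,220.5),.115).round(4))
print('rod end',atz("top",(304,200),.062).round(4))
print('housing',atz("top",(256,203),.115).round(4),atz("top",(281,203),.115).round(4))
L=[(-.075,.105,.11),(.075,.105,.11),(0,-.13+.104*np.sin(.2),.2019)]
t=np.array([(198.9,219.8),(199.2,176.2),(263.3,192.6)])
B=np.array([[.11,-.1875,.01],[-.11,-.1875,.01],[-.11,.1875,.01],[.11,.1875,.01]])
bt=np.array([[595,69],[602,388],[43,386],[53,69]])/5.3+[175,160]-.4
def f(p):
    b=B.copy();b[:,1]+=p[3]
    return np.r_[(proj("top",toW(p,L))-t).ravel(),(proj("top",toW(p,b))-bt).ravel(),(proj("side",toW(p,L[2:]))-[254.8,181.3]).ravel()]
o=least_squares(f,[.53,.06,0.02,0]);print(o.x.round(4),o.fun.round(2))
p=o.x
np.save('p.npy',p)
print('grip',toW(p,(0,-.130+.082*np.sin(.2),.1+.082*np.cos(.2))))
E
```

```text
trig top [ 0.5328 -0.0412  0.2019] handle top [ 0.5347 -0.0913  0.2   ]
stop [0.6024 0.176  0.11  ] [0.4539 0.1692 0.11  ]
pad [0.5579 0.0678 0.09  ] [0.5019 0.0657 0.09  ] padfront u231 headplate 238
case lid top edge [0.6172 0.0893 0.115 ] [0.4531 0.0835 0.115 ]
rod end [ 0.5378 -0.1852  0.062 ]
housing [ 0.5142 -0.0189  0.115 ] [ 0.5162 -0.1021  0.115 ]
[ 0.5323  0.0669  0.0281 -0.0111] [-0.25 -0.14  0.64 -0.54  0.33 -0.8  -0.    0.02 -0.17 -0.2  -0.02  0.53
  0.2   0.36 -1.04 -1.11]
grip [[ 0.53547375 -0.04681308  0.18036546]]
```

The middle-sized case is the one in the clamp, at top (213,197). Its look-alikes are the large case at (115,262) and the small one at (205,265). The crop shows it between the pad at (232,199) and the stop at (197,198), with the red trigger at (263,192) and the handle at (279,193). Next I work out the approach, with fingers shut and the tool on the +y side of the trigger.

```bash
cat >> h.py <<'E'
def shift(target,yaw=None,start=None):
    s=r.observe(); q=np.array(s['position']) if start is None else np.array(start); ps=s['tcp_rot'][2]
    d=np.array(target)-q; c,n=np.cos(ps),np.sin(ps)
    out=np.array([c*d[0]+n*d[1],-d[2],-n*d[0]+c*d[1]])*1000
    return out.round(1), None if yaw is None else round(-np.degrees(yaw-ps),1)
E
python3 - <<'E'
from h import *
print(shift([.248,-.601,.36])); print(shift([.50,-.30,.34],-.5)); print(shift([.535,.025,.30],.028))
E
```

```text
(array([  0.1, -67.7,  -0.2]), None)
(array([-181.8,  -47.7,  347.6]), np.float64(-38.9))
(array([-468.8,   -7.7,  504.1]), np.float64(-69.2))
```

```bash
python3 -m handwheel '[[[-15,-12,35],-3],[[-38,-24,75],-8],[[-60,-36,115],-13],[[-82,-45,155],-18],[[-105,-48,200],-23],[[-128,-48,245],-28],[[-155,-48,295],-33],[[-180,-48,345],-39]]' 255 20; python3 - <<'E'
from h import *
print(r.observe()['position'],r.observe()['tcp_rot'],shift([.535,.03,.33],.028))
E
```

```text
clock: 1.5
position: [0.4902, -0.3115, 0.3408]
tcp_rot: [-1.571, -0.001, -0.495]
ft_force: [0.4, -1.1, 0.2]
gripper_width: 0.031
[ 0.49015549 -0.31146677  0.34076325] [-1.57133453e+00 -9.97040714e-04 -4.94664548e-01] (array([-122.6,   10.8,  321.8]), np.float64(-29.9))
```

```bash
python3 -m handwheel '[[[-15,0,40],-4],[[-30,0,80],-8],[[-46,2,120],-12],[[-61,4,160],-16],[[-77,6,200],-20],[[-92,8,240],-24],[[-107,10,280],-27],[[-122,10,318],-30]]'; python3 -m handwheel '[[[0,0,0],0],[[0,0,0],0]]'; python3 - <<'E'
from h import *
print(shift([.535,.02,.245],.028)); snap("top","t1",(175,140,345,260),4.5); snap("side","s1",(195,110,315,260),4)
E
```

```text
clock: 2.3
position: [0.5339, 0.0264, 0.3303]
tcp_rot: [-1.571, -0.0, 0.028]
ft_force: [1.0, -0.6, -0.5]
gripper_width: 0.0003
clock: 2.5
position: [0.534, 0.0256, 0.3304]
tcp_rot: [-1.571, -0.0, 0.028]
ft_force: [0.3, -0.7, 0.5]
gripper_width: 0.0005
(array([ 0.8, 85.4, -5.6]), np.float64(-0.0))
```

View pics/t1.png

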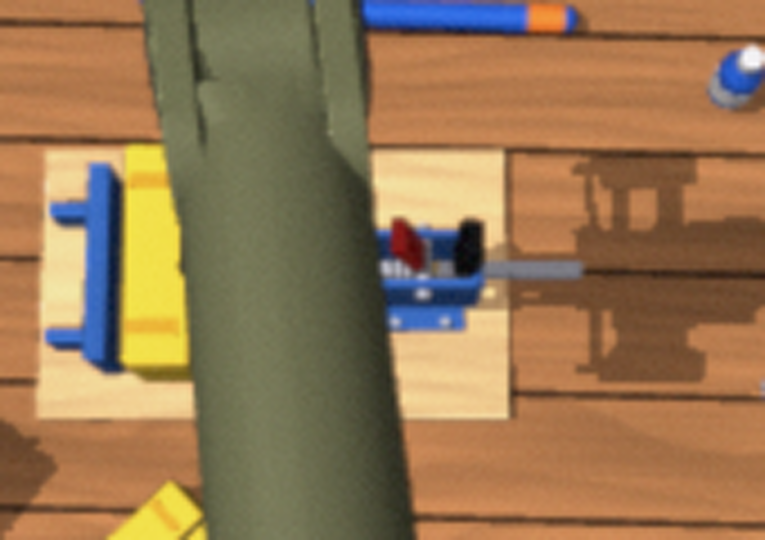

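View pics/s1.png

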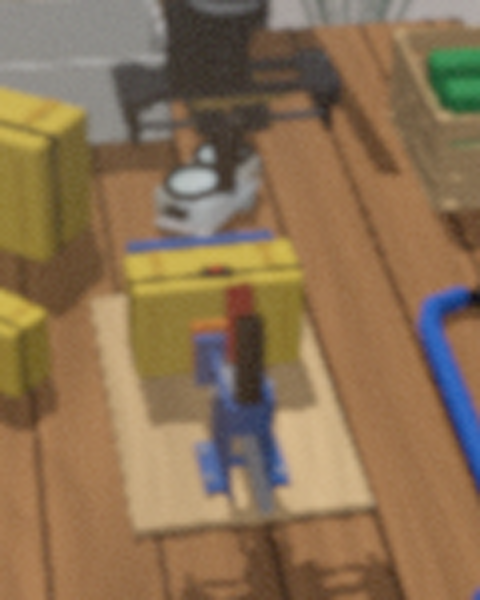

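```bash
python3 -m handwheel '[[[0,30,-2],0],[[1,60,-4],0],[[1,85,-5],0],[[1,85,-5],0],[[1,85,-15],0],[[1,85,-25],0],[[1,85,-35],0],[[1,85,-35],0]]';  python3 - <<'E'
from h import *
o=r.observe();print(o['position'],o['ft_force'])
p=np.load('p.npy')
zt=.175
def yf(th,zt=zt):
    f=.2-th
    if f>0: y=-.13+.104*np.sin(f)+.006*np.cos(f)
    else: y=-.13+(zt-.1+.006*np.sin(f))/np.cos(f)*np.sin(f)+.006*np.cos(f)
    return y
for th in(0,.05,.1,.15,.2,.22,.25,.27,.28,.30,.32): print(th, round((yf(th)-yf(0))*1000,1), 'tcp y', round(toW(p,(0,yf(th)+.0095,0))[0,1],4))
E
```

```text
clock: 3.4
position: [0.5365, -0.0133, 0.2462]
tcp_rot: [-1.572, -0.002, 0.021]
ft_force: [-0.2, 0.1, -1.2]
gripper_width: 0.0002
[ 0.53653162 -0.0133266   0.24623654] [-0.17477623  0.12828046 -1.20126043]
0 0.0 tcp y -0.0271
0.05 -5.1 tcp y -0.0321
0.1 -10.2 tcp y -0.0373
0.15 -15.4 tcp y -0.0424
0.2 -20.5 tcp y -0.0476
0.22 -22.0 tcp y -0.0491
0.25 -24.3 tcp y -0.0513
0.27 -25.8 tcp y -0.0528
0.28 -26.5 tcp y -0.0536
0.3 -28.0 tcp y -0.0551
0.32 -29.5 tcp y -0.0566
```

```bash
python3 -m handwheel '[[[0,0,-5],0],[[0,0,-10],0],[[0,0,-12],0],[[0,0,-12],0]]';python3 -m handwheel '[[[0,0,-2],0],[[0,0,-2],0]]';python3 -m handwheel '[[[0,0,-2],0],[[0,0,-2],0]]';python3 -m handwheel '[[[0,0,-2],0],[[0,0,-2],0]]';python3 -m handwheel '[[[0,0,-2],0],[[0,0,-2],0]]'
```

```text
clock: 3.8
position: [0.5362, -0.0228, 0.2452]
tcp_rot: [-1.571, 0.0, 0.025]
ft_force: [-0.1, 0.4, 0.1]
gripper_width: 0.0004
clock: 4.0
position: [0.5363, -0.0246, 0.2452]
tcp_rot: [-1.571, 0.0, 0.025]
ft_force: [-0.5, -0.2, -0.2]
gripper_width: 0.0004
clock: 4.2
position: [0.5364, -0.0259, 0.2454]
tcp_rot: [-1.57, -0.0, 0.026]
ft_force: [-0.3, 2.1, 1.4]
gripper_width: 0.0007
clock: 4.4
position: [0.5365, -0.0283, 0.2455]
tcp_rot: [-1.571, -0.0, 0.026]
ft_force: [-0.8, 3.1, 2.0]
gripper_width: 0.0003
clock: 4.6
position: [0.5366, -0.0307, 0.2454]
tcp_rot: [-1.571, -0.0, 0.025]
ft_force: [0.1, 2.4, 1.9]
gripper_width: 0.0007
```

```bash
python3 -m handwheel '[[[0,0,-4],0],[[0,0,-8],0],[[0,0,-12],0],[[0,0,-16],0],[[0,0,-17],0],[[0,0,-17],0]]';python3 -m handwheel '[[[0,0,-2],0],[[0,0,-2],0]]';python3 -m handwheel '[[[0,0,-2],0],[[0,0,-2],0]]'; python3 - <<'E'
from h import *
snap("top","t2",(175,150,315,240),5.5); snap("side","s2",(215,150,295,230),7)
E
```

```text
clock: 5.2
position: [0.5371, -0.0474, 0.2455]
tcp_rot: [-1.57, -0.001, 0.025]
ft_force: [0.8, 4.8, 4.1]
gripper_width: 0.0005
clock: 5.4
position: [0.5372, -0.0491, 0.2455]
tcp_rot: [-1.57, -0.001, 0.025]
ft_force: [-0.6, 5.5, 4.6]
gripper_width: 0.0004
clock: 5.6
position: [0.5372, -0.051, 0.2455]
tcp_rot: [-1.57, -0.001, 0.026]
ft_force: [0.3, 6.3, 4.2]
gripper_width: 0.0004
```

View pics/t2.png

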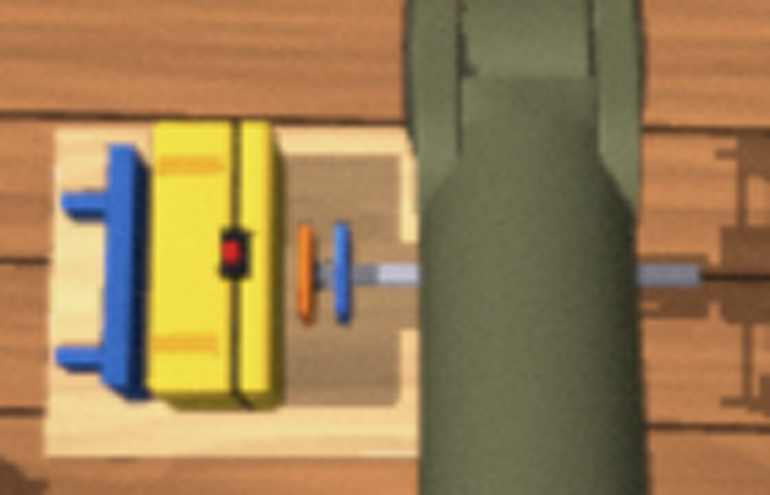

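View pics/s2.png

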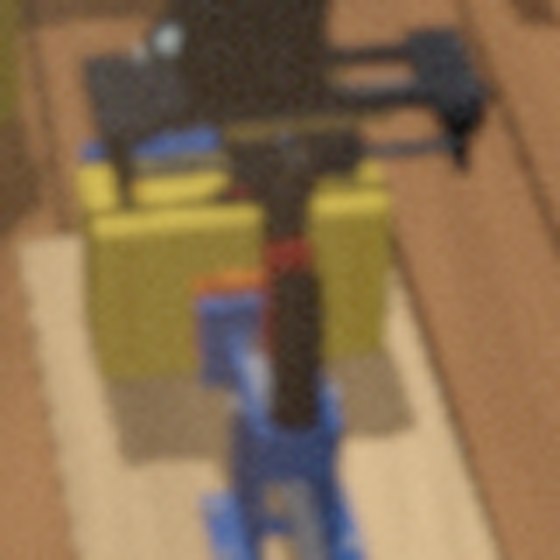

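```bash
cat >> h.py <<'E'
def edge(prof,u0,lo,hi):  # subpixel crossing at mid level
    m=(lo+hi)/2
    for i in range(len(prof)-1):
        if (prof[i]-m)*(prof[i+1]-m)<=0 and prof[i]!=prof[i+1]: return u0+i+(m-prof[i])/(prof[i+1]-prof[i])
def meas(im):
    f=im.astype(float); B,G,R=f[...,0],f[...,1],f[...,2]
    o=np.clip(R-B-60,0,None)*( (G<R*.75)&(G>R*.3)); o=o[192:207,225:243].sum(0); ou=(o*np.arange(225,243)).sum()/max(o.sum(),1)
    b=np.clip(B-R-20,0,None)[192:207,225:252].sum(0); bu=(b*np.arange(225,252)).sum()/max(b.sum(),1)
    st=np.clip(B-R-20,0,None)[178:218,188:206].sum(0); su=(st*np.arange(188,206)).sum()/st.sum()
    y=np.median((np.minimum(R,G)-B)[180:192,195:232],axis=0); 
    yl=edge(y[:12],195,y[:4].min(),y[8:20].max())
    rp=np.median(f[199:203,295:312].mean(2),axis=0)
    rw=np.clip(B-R+20,0,None)[199:203,290:312].mean(0)
    re=edge(rw[::-1],0,rw[-3:].mean(),rw[:4].mean()); re=311-re if re is not None else None
    rgt=edge(y[::-1][:16],0,y[::-1][:3].mean(),np.median(y[12:24])); rgt=231-rgt if rgt is not None else None
    return dict(pad=ou,plate=bu,gap=bu-ou,stop=su,caseL=yl,caseR=rgt,rod=re)
def mm(): 
    im=snap("top"); d=meas(im); print({k:None if v is None else round(v,2) for k,v in d.items()}); return im
E
python3 -m handwheel '[[[0,0,-2],0],[[0,0,-2],0]]'
python3 - <<'E'
from h import *
print(meas(cv2.imread("pics/top0.png"))); mm()
E
```

```text
clock: 5.9
position: [0.5372, -0.053, 0.2455]
tcp_rot: [-1.57, -0.0, 0.026]
ft_force: [-1.1, 5.9, 4.9]
gripper_width: 0.0005
{'pad': np.float64(231.8385692657078), 'plate': np.float64(238.81672473867596), 'gap': np.float64(6.9781554729681545), 'stop': np.float64(195.35034222714046), 'caseL': np.float64(201.26530612244898), 'caseR': np.float64(223.60502283105023), 'rod': np.float64(303.3938679245283)}
{'pad': np.float64(229.53), 'plate': np.float64(236.45), 'gap': np.float64(6.91), 'stop': np.float64(195.36), 'caseL': np.float64(201.23), 'caseR': np.float64(223.63), 'rod': np.float64(301.39)}
```

```bash
python3 -m handwheel '[[[0,0,6],0],[[0,0,13],0],[[0,0,20],0],[[0,0,26],0],[[0,0,31],0],[[0,0,31],0],[[0,0,31],0]]'
python3 - <<'E'
from h import *
mm()
p=np.load('p.npy')
for u in (230.5,228.2): print(atz("top",(u,199),.09))
print(atz("top",(224.2,199),.115))
E
```

```text
clock: 6.65
position: [0.5362, -0.0233, 0.2452]
tcp_rot: [-1.572, 0.0, 0.025]
ft_force: [0.2, -0.1, -0.1]
gripper_width: 0.0005
{'pad': np.float64(229.52), 'plate': np.float64(236.46), 'gap': np.float64(6.93), 'stop': np.float64(195.36), 'caseL': np.float64(201.23), 'caseR': np.float64(223.64), 'rod': np.float64(301.2)}
[0.53005458 0.06843539 0.09      ]
[0.52986161 0.07626378 0.09      ]
[0.52507044 0.08749128 0.115     ]
```

```bash
python3 -m handwheel '[[[0,0,-6],0],[[0,0,-12],0],[[0,0,-18],0],[[0,0,-24],0],[[0,0,-29],0],[[0,0,-30.5],0],[[0,0,-30.5],0]]'
python3 - <<'E'
from h import *
mm()
E
python3 -m handwheel '[[[0,0,6],0],[[0,0,13],0],[[0,0,20],0],[[0,0,26],0],[[0,0,30.5],0],[[0,0,30.5],0],[[0,0,30.5],0]]'
python3 - <<'E'
from h import *
im=mm()
cv2.imwrite("pics/t3.png",cv2.resize(im[165:230,180:260],None,fx=8,fy=8,interpolation=cv2.INTER_CUBIC))
E
```

```text
clock: 7.4
position: [0.5374, -0.0527, 0.2457]
tcp_rot: [-1.57, -0.001, 0.025]
ft_force: [-0.8, 5.3, 4.7]
gripper_width: 0.0006
{'pad': np.float64(227.09), 'plate': np.float64(234.11), 'gap': np.float64(7.02), 'stop': np.float64(195.36), 'caseL': np.float64(201.24), 'caseR': np.float64(223.64), 'rod': np.float64(298.78)}
clock: 8.15
position: [0.5362, -0.0232, 0.2452]
tcp_rot: [-1.572, 0.0, 0.025]
ft_force: [-0.1, 0.3, 0.2]
gripper_width: 0.0005
{'pad': np.float64(227.09), 'plate': np.float64(234.11), 'gap': np.float64(7.02), 'stop': np.float64(195.36), 'caseL': np.float64(201.25), 'caseR': np.float64(223.64), 'rod': np.float64(298.53)}
```

View pics/t3.png

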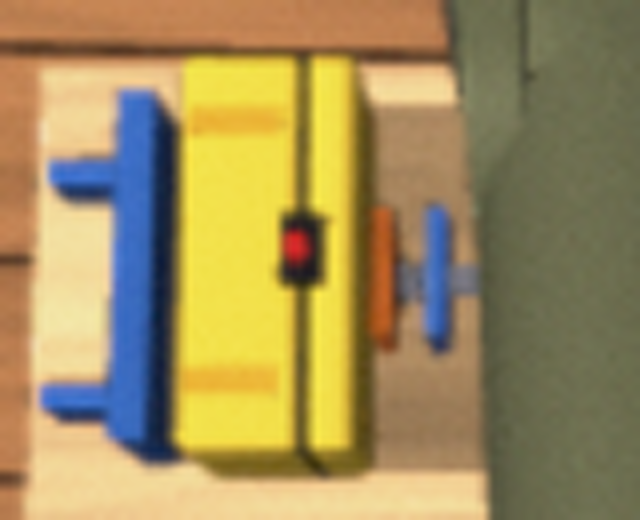

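```bash
M='from h import *
mm()'
python3 -m handwheel '[[[0,0,-6],0],[[0,0,-12],0],[[0,0,-18],0],[[0,0,-22],0],[[0,0,-22],0]]'
python3 -c "$M"
python3 -m handwheel '[[[0,0,-4],0],[[0,0,-4],0]]'
python3 -c "$M"
python3 -m handwheel '[[[0,0,-3],0],[[0,0,-4.5],0],[[0,0,-4.5],0]]'
python3 - <<'E'
from h import *
im=mm()
cv2.imwrite("pics/t4.png",cv2.resize(im[165:230,180:260],None,fx=8,fy=8,interpolation=cv2.INTER_CUBIC))
E
```

```text
clock: 8.7
position: [0.5371, -0.0449, 0.2456]
tcp_rot: [-1.571, -0.001, 0.024]
ft_force: [-0.1, 3.9, 2.1]
gripper_width: 0.0004
{'pad': np.float64(226.2), 'plate': np.float64(232.7), 'gap': np.float64(6.5), 'stop': np.float64(195.34), 'caseL': np.float64(201.19), 'caseR': np.float64(223.55), 'rod': np.float64(297.46)}
clock: 8.95
position: [0.5371, -0.0477, 0.2455]
tcp_rot: [-1.569, -0.001, 0.026]
ft_force: [-0.2, 5.3, 3.9]
gripper_width: 0.0004
{'pad': np.float64(225.85), 'plate': np.float64(232.45), 'gap': np.float64(6.59), 'stop': np.float64(195.3), 'caseL': np.float64(200.8), 'caseR': np.float64(223.28), 'rod': np.float64(297.37)}
clock: 9.3
position: [0.5372, -0.0515, 0.2456]
tcp_rot: [-1.569, -0.001, 0.026]
ft_force: [0.5, 6.5, 4.2]
gripper_width: 0.0005
{'pad': np.float64(225.6), 'plate': np.float64(231.93), 'gap': np.float64(6.33), 'stop': np.float64(195.24), 'caseL': np.float64(200.35), 'caseR': np.float64(223.08), 'rod': np.float64(296.56)}
```

View pics/t4.png

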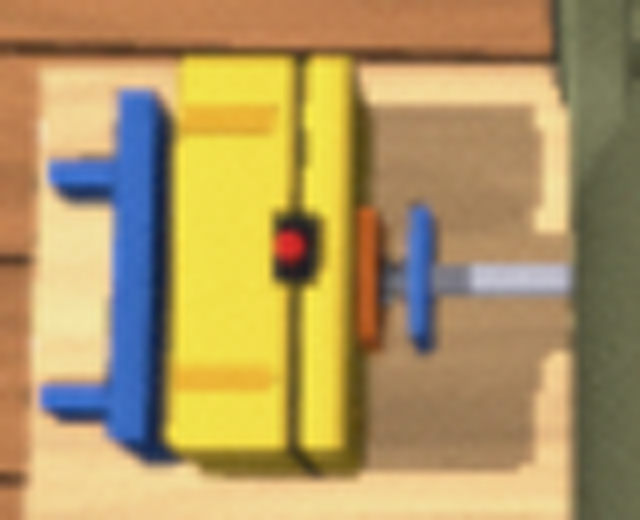

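```bash
M='from h import *
mm()'
python3 -m handwheel '[[[0,0,-1.2],0],[[0,0,-1.2],0],[[0,0,-1.2],0]]'
python3 -c "$M"
python3 -m handwheel '[[[0,0,6],0],[[0,0,13],0],[[0,0,20],0],[[0,0,26],0],[[0,0,30.5],0],[[0,0,30.5],0],[[0,0,30.5],0]]'
python3 - <<'E'
from h import *
im=mm()
print('case-stop gap: caseL world',atz("top",(199.9,186),.115),'stop face home',toW(np.load('p.npy'),(0.04,.105,0)))
cv2.imwrite("pics/t5.png",cv2.resize(im[165:230,180:260],None,fx=8,fy=8,interpolation=cv2.INTER_CUBIC))
E
```

```text
clock: 9.65
position: [0.5373, -0.0524, 0.2456]
tcp_rot: [-1.569, -0.001, 0.027]
ft_force: [0.6, 6.9, 4.5]
gripper_width: 0.0003
{'pad': np.float64(225.57), 'plate': np.float64(231.77), 'gap': np.float64(6.2), 'stop': np.float64(195.22), 'caseL': np.float64(200.33), 'caseR': np.float64(222.95), 'rod': np.float64(296.64)}
clock: 10.4
position: [0.5362, -0.0246, 0.2452]
tcp_rot: [-1.572, 0.0, 0.025]
ft_force: [0.8, 0.2, 0.1]
gripper_width: 0.0004
{'pad': np.float64(225.56), 'plate': np.float64(231.77), 'gap': np.float64(6.2), 'stop': np.float64(195.23), 'caseL': np.float64(200.32), 'caseR': np.float64(222.94), 'rod': np.float64(296.46)}
case-stop gap: caseL world [0.567397  0.1709528 0.115    ] stop face home [[0.5693139  0.17293342 0.        ]]
```

View pics/t5.png

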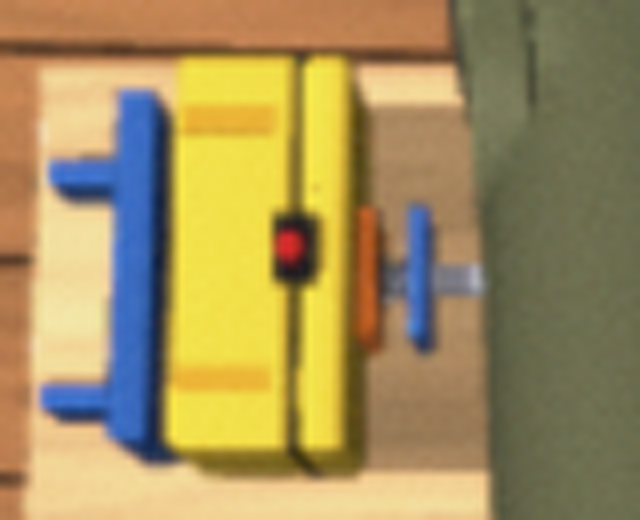

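```bash
cat > m.py <<'E'
from h import *
d=meas(snap("top")); print('   plate %.2f pad %.2f caseR %.2f caseL %.2f rod %.2f  P-C %.2f'%(d['plate'],d['pad'],d['caseR'],d['caseL'],d['rod'] or 0,d['plate']-d['caseR']))
E
python3 -m handwheel '[[[0,0,1],0],[[0,0,1],0]]' | head -2
python3 -m handwheel '[[[0,0,-5],0],[[0,0,-10],0],[[0,0,-15],0],[[0,0,-15],0]]'; python3 m.py
for i in 1 2 3; do :; done
python3 -m handwheel '[[[0,0,-3],0],[[0,0,-3],0]]'; python3 m.py
python3 -m handwheel '[[[0,0,-3],0],[[0,0,-3],0]]'; python3 m.py
```

```text
clock: 10.65
position: [0.5363, -0.023, 0.2453]
clock: 11.05
position: [0.537, -0.0377, 0.2457]
tcp_rot: [-1.57, -0.001, 0.025]
ft_force: [-0.4, 3.1, 3.6]
gripper_width: 0.0007
   plate 231.37 pad 225.30 caseR 222.25 caseL 199.78 rod 295.76  P-C 9.12
clock: 11.3
position: [0.537, -0.0404, 0.2455]
tcp_rot: [-1.57, -0.001, 0.026]
ft_force: [0.3, 4.4, 3.6]
gripper_width: 0.0005
   plate 230.95 pad 225.18 caseR 222.05 caseL 199.54 rod 295.41  P-C 8.89
clock: 11.55
position: [0.537, -0.0435, 0.2454]
tcp_rot: [-1.571, -0.001, 0.025]
ft_force: [0.5, 4.7, 4.0]
gripper_width: 0.0004
   plate 230.53 pad 225.11 caseR 221.66 caseL 199.50 rod 295.33  P-C 8.87
```

```bash
cat >> m.py <<'E'
im=cv2.imread('pics/last.png') if 0 else None
E
cat > m.py <<'E'
from h import *
im=snap("top"); d=meas(im)
w=255-im[...,1].astype(float)
def seam(v0,v1):
    c=np.median(w[v0:v1,211:222],axis=0); c=np.clip(c-np.median(c)-10,0,None); return (c*np.arange(211,222)).sum()/c.sum()
s=(seam(175,188)+seam(205,217))/2
print('   plate %.2f pad %.2f caseR %.2f caseL %.2f seam %.2f  P-C %.2f P-S %.2f'%(d['plate'],d['pad'],d['caseR'],d['caseL'],s,d['plate']-d['caseR'],d['plate']-s))
import time; cv2.imwrite(f"pics/m{int(r.observe()['clock']*100)}.png",im)
E
python3 m.py
python3 -m handwheel '[[[0,0,-2],0],[[0,0,-2],0]]'; python3 m.py
python3 -m handwheel '[[[0,0,-2],0],[[0,0,-2],0]]'; python3 m.py
```

```text
plate 230.53 pad 225.10 caseR 221.67 caseL 199.50 seam 216.19  P-C 8.86 P-S 14.34
clock: 11.85
position: [0.5371, -0.0453, 0.2454]
tcp_rot: [-1.57, -0.001, 0.026]
ft_force: [-0.2, 5.6, 3.9]
gripper_width: 0.0005
   plate 230.46 pad 225.10 caseR 221.39 caseL 199.31 seam 216.28  P-C 9.07 P-S 14.17
clock: 12.1
position: [0.5371, -0.0468, 0.2455]
tcp_rot: [-1.57, -0.0, 0.026]
ft_force: [0.3, 5.6, 5.1]
gripper_width: 0.0002
   plate 230.40 pad 225.15 caseR 221.24 caseL 199.10 seam 216.44  P-C 9.16 P-S 13.96
```

```bash
python3 - <<'E'
from h import *
import glob
f=sorted(glob.glob("pics/m*.png"))[-1]; im=cv2.imread(f)
cv2.imwrite("pics/v1.png",cv2.resize(im[165:230,180:260],None,fx=9,fy=9,interpolation=cv2.INTER_NEAREST))
print(im[180,195:240].tolist())
print(im[196,205:245].tolist())
E
```

```text
[[193, 112, 76], [198, 110, 63], [193, 108, 60], [186, 105, 61], [120, 85, 76], [65, 131, 158], [57, 182, 231], [54, 179, 234], [57, 182, 234], [51, 178, 233], [51, 179, 233], [53, 178, 233], [51, 177, 232], [55, 180, 234], [52, 178, 233], [52, 177, 233], [57, 181, 234], [60, 192, 236], [71, 215, 237], [57, 170, 202], [41, 95, 112], [48, 143, 163], [75, 224, 240], [78, 228, 243], [72, 223, 241], [68, 213, 237], [44, 154, 184], [26, 89, 107], [18, 67, 87], [50, 88, 114], [92, 132, 165], [97, 134, 171], [96, 138, 171], [96, 136, 172], [92, 135, 168], [96, 136, 171], [95, 135, 171], [97, 137, 173], [93, 133, 170], [97, 137, 173], [98, 138, 174], [96, 136, 170], [99, 139, 173], [93, 134, 170], [94, 134, 170]]
[[74, 225, 242], [70, 224, 241], [74, 225, 242], [74, 224, 243], [76, 226, 243], [74, 222, 242], [68, 203, 234], [48, 104, 189], [39, 48, 202], [39, 43, 200], [32, 35, 162], [34, 35, 72], [36, 73, 84], [50, 153, 175], [68, 214, 237], [64, 201, 232], [49, 146, 177], [29, 86, 126], [37, 93, 176], [32, 86, 167], [30, 61, 114], [60, 88, 123], [98, 137, 170], [104, 134, 165], [140, 125, 132], [195, 112, 74], [189, 110, 65], [98, 85, 96], [97, 136, 172], [100, 142, 179], [103, 144, 180], [102, 145, 181], [102, 145, 181], [101, 145, 181], [101, 144, 179], [98, 142, 178], [100, 143, 179], [98, 142, 178], [101, 143, 180], [97, 141, 177]]
```

View pics/v1.png

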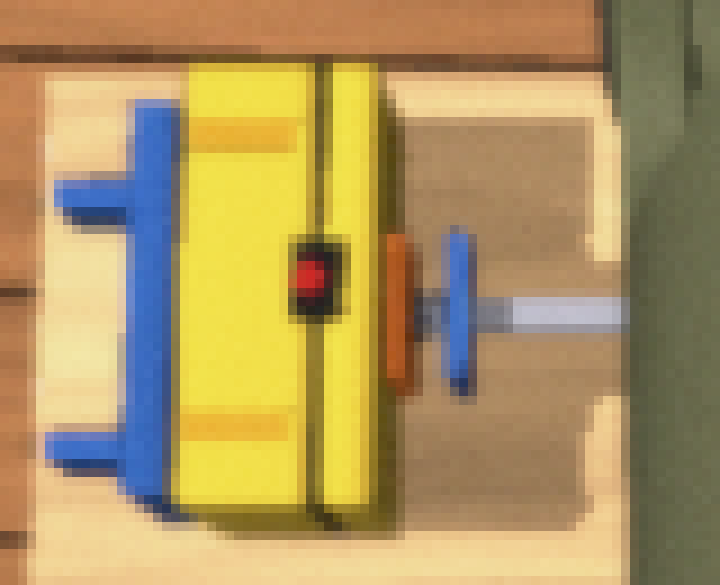

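```bash
cat > m.py <<'E'
from h import *
import sys,glob
REF=cv2.imread("pics/m1155.png")
def track(im):
    f=im.astype(float); D=f[...,0]-f[...,2]
    def plate(v0,v1):
        row=D[v0:v1,222:248].mean(0); i=int(np.argmax(row[2:-2]))+2; u=np.arange(222,248)
        bg=np.median(row[min(i+3,22):]); sl=slice(max(i-3,0),i+4); w=np.clip(row[sl]-bg,0,None); return (w*u[sl]).sum()/w.sum()
    P=(plate(193,197)+plate(203,207))/2
    g0=REF[174:216,203:224].astype(np.float32).mean(2); 
    M=np.eye(2,3,dtype=np.float32); g1=im.astype(np.float32).mean(2)
    M[0,2]=203;M[1,2]=174
    _,M=cv2.findTransformECC(g0,g1,M,cv2.MOTION_TRANSLATION,(3,100,1e-5),None,1)
    # pad right edge : R channel-B on rows 193-197,203-207
    E=(f[...,2]-f[...,0])
    row=np.r_[E[193:197,220:236],E[203:207,220:236]].mean(0)
    i=int(np.argmax(row[3:9]))+3
    return P,M[0,2]-203,M[1,2]-174,row.round(0)
if __name__=="__main__":
    if len(sys.argv)>1:
        for n in sys.argv[1:]: P,c,cv,row=track(cv2.imread(n)); print(n,'plate %.2f case %.2f,%.2f P-C %.2f'%(P,c,cv,P-c))
    else:
        im=snap("top"); cv2.imwrite(f"pics/m{int(round(r.observe()['clock']*100))}.png",im)
        P,c,cv,row=track(im); print('   plate %.2f case %.2f,%.2f P-C %.2f caseL %.2f'%(P,c,cv,P-c,meas(im)['caseL']))
E
ls pics/m*; python3 m.py pics/top0.png pics/m*.png
```

```text
pics/m1165.png
pics/m1190.png
pics/m1215.png[ WARN:0@0.525] global loadsave.cpp:275 findDecoder imread_('pics/m1155.png'): can't open/read file: check file path/integrity
Traceback (most recent call last):
  File "m.py", line 21, in <module>
    for n in sys.argv[1:]: P,c,cv,row=track(cv2.imread(n)); print(n,'plate %.2f case %.2f,%.2f P-C %.2f'%(P,c,cv,P-c))
                                      ~~~~~^^^^^^^^^^^^^^^
  File "m.py", line 10, in track
    g0=REF[174:216,203:224].astype(np.float32).mean(2);
       ~~~^^^^^^^^^^^^^^^^^
TypeError: 'NoneType' object is not subscriptable
```

```bash
sed -i 's/m1155/m1165/; s/P,c,cv,row/P,c,cc,row/; s/%(P,c,cv,P-c/%(P,c,cc,P-c/; s/,cv,row=/,cc,row=/; s/%(P,c,cv/%(P,c,cc/' m.py; python3 m.py pics/top0.png pics/m*.png
python3 -m handwheel '[[[0,0,-2],0],[[0,0,-2],0]]'; python3 m.py
```

```text
pics/top0.png plate 238.91 case 2.14,0.13 P-C 236.78
pics/m1165.png plate 230.76 case 0.00,0.00 P-C 230.76
pics/m1190.png plate 230.55 case -0.26,-0.03 P-C 230.81
pics/m1215.png plate 230.37 case -0.40,-0.01 P-C 230.77
clock: 12.35
position: [0.5371, -0.0486, 0.2455]
tcp_rot: [-1.569, -0.0, 0.026]
ft_force: [0.2, 6.5, 3.4]
gripper_width: 0.0005
   plate 230.14 case -0.61,0.02 P-C 230.75 caseL 198.85
```

```bash
for i in a b c; do :; done
python3 -m handwheel '[[[0,0,-1.5],0],[[0,0,-1.5],0]]'; python3 m.py
python3 -m handwheel '[[[0,0,-1.5],0],[[0,0,-1.5],0]]'; python3 m.py
```

```text
clock: 12.6
position: [0.5372, -0.05, 0.2456]
tcp_rot: [-1.569, -0.0, 0.026]
ft_force: [0.4, 5.8, 5.5]
gripper_width: 0.0006
   plate 229.95 case -0.80,0.04 P-C 230.75 caseL 198.84
clock: 12.85
position: [0.5372, -0.0514, 0.2455]
tcp_rot: [-1.569, -0.0, 0.026]
ft_force: [0.0, 7.0, 5.0]
gripper_width: 0.0002
   plate 229.77 case -1.05,0.01 P-C 230.81 caseL 198.82
```

```bash

python3 -m handwheel '[[[0,0,-1.5],0],[[0,0,-1.5],0]]'; python3 m.py
python3 -m handwheel '[[[0,0,6],0],[[0,0,13],0],[[0,0,20],0],[[0,0,26],0],[[0,0,31],0],[[0,0,31],0],[[0,0,31],0]]'; python3 m.py
```

```text
clock: 13.1
position: [0.5372, -0.0527, 0.2455]
tcp_rot: [-1.569, -0.0, 0.026]
ft_force: [0.3, 6.3, 5.0]
gripper_width: 0.0003
   plate 229.59 case -1.07,-0.01 P-C 230.66 caseL 198.80
clock: 13.85
position: [0.5362, -0.024, 0.2452]
tcp_rot: [-1.572, 0.0, 0.025]
ft_force: [-0.7, 0.2, -0.9]
gripper_width: 0.0004
   plate 229.69 case -1.06,-0.03 P-C 230.75 caseL 198.82
```

```bash

python3 -m handwheel '[[[0,0,-4],0],[[0,0,-8],0],[[0,0,-10],0],[[0,0,-10],0]]'; python3 m.py
python3 -m handwheel '[[[0,0,-2],0],[[0,0,-2],0]]'; python3 m.py
python3 -m handwheel '[[[0,0,-2],0],[[0,0,-2],0]]'; python3 m.py
```

```text
clock: 14.3
position: [0.5367, -0.0326, 0.2457]
tcp_rot: [-1.57, -0.001, 0.025]
ft_force: [-0.2, 4.7, 3.6]
gripper_width: 0.0004
   plate 229.60 case -1.09,-0.01 P-C 230.68 caseL 198.80
clock: 14.55
position: [0.5368, -0.0344, 0.2456]
tcp_rot: [-1.57, -0.001, 0.026]
ft_force: [-0.2, 5.2, 4.1]
gripper_width: 0.0002
   plate 229.44 case -1.07,-0.01 P-C 230.51 caseL 198.81
clock: 14.8
position: [0.5369, -0.0361, 0.2457]
tcp_rot: [-1.57, -0.001, 0.026]
ft_force: [-1.0, 6.4, 4.2]
gripper_width: 0.0001
   plate 229.25 case -1.08,-0.03 P-C 230.34 caseL 198.81
```

```bash

python3 -m handwheel '[[[0,0,-3],0],[[0,0,-3],0]]'; python3 m.py
python3 -m handwheel '[[[0,0,-2.5],0],[[0,0,-2.5],0]]'; python3 m.py
python3 m.py; python3 m.py
```

```text
clock: 15.05
position: [0.537, -0.0389, 0.2458]
tcp_rot: [-1.569, -0.001, 0.026]
ft_force: [-0.6, 5.7, 4.6]
gripper_width: 0.0002
   plate 228.95 case -1.06,-0.01 P-C 230.01 caseL 198.81
clock: 15.3
position: [0.5371, -0.041, 0.2459]
tcp_rot: [-1.569, -0.001, 0.027]
ft_force: [-0.7, 7.2, 5.8]
gripper_width: 0.0005
   plate 228.80 case -1.09,-0.03 P-C 229.89 caseL 198.81
   plate 228.80 case -1.09,-0.02 P-C 229.90 caseL 198.81
   plate 228.80 case -1.09,-0.02 P-C 229.89 caseL 198.81
```

```bash

python3 -m handwheel '[[[0,0,-2.6],0],[[0,0,-2.6],0],[[0,0,-2.6],0]]'; python3 m.py
python3 - <<'E'
from h import *
F=[]
for i in range(8): r.snapshot("side"); F.append(r.observe()['ft_force'])
print(np.mean(F,0).round(2),np.std(F,0).round(2),r.observe()['position'])
snap("side","s9",(215,150,295,230),7)
E
python3 m.py
python3 - <<'E'
import cv2,glob
f=sorted(glob.glob("pics/m1*.png"))[-1]
a=cv2.imread(f);cv2.imwrite("pics/v9.png",cv2.resize(a[140:240,170:320],None,fx=5,fy=5,interpolation=cv2.INTER_CUBIC))
E
```

```text
clock: 15.75
position: [0.5372, -0.0432, 0.246]
tcp_rot: [-1.569, -0.001, 0.027]
ft_force: [-1.3, 7.0, 5.5]
gripper_width: 0.0004
   plate 228.59 case -1.09,-0.02 P-C 229.68 caseL 198.81
[-1.06  7.32  5.58] [0.54 0.51 0.41] [ 0.53719299 -0.04314536  0.24595266]
   plate 228.58 case -1.10,-0.04 P-C 229.68 caseL 198.80
```

View pics/v9.png

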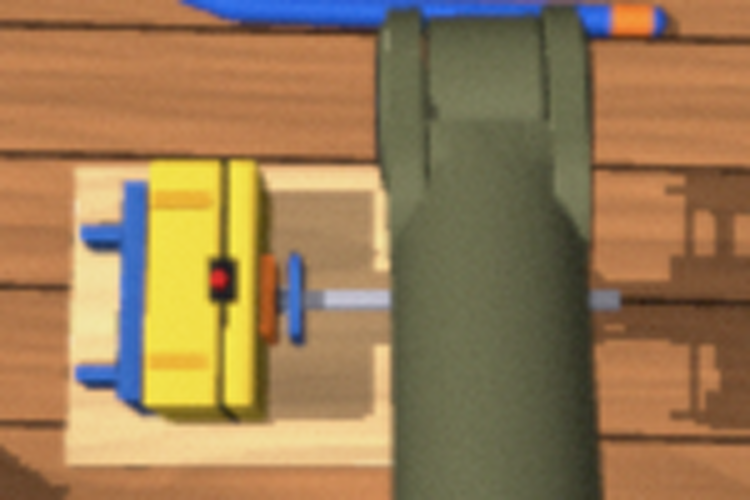

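View pics/s9.png

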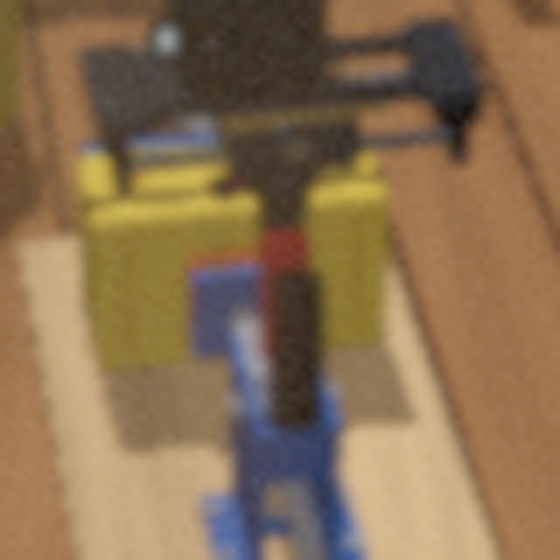

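```bash
python3 -m handwheel '[[[0,0,-0.4],0],[[0,0,-0.4],0],[[0,0,-0.4],0],[[0,0,-0.4],0],[[0,0,-0.4],0]]'; python3 m.py; python3 -c "
from plant import r
print(r.job_done())"
```

```text
clock: 16.8
position: [0.5372, -0.0433, 0.246]
tcp_rot: [-1.568, -0.001, 0.027]
ft_force: [-0.8, 8.6, 5.9]
gripper_width: 0.0005
   plate 228.58 case -1.09,-0.03 P-C 229.67 caseL 198.81
the job is handed in; nothing more can be done
None
```

The case is home against the back stop, and I handed the job in at 16.8 s with the trigger still held. With the fingers shut I made four full strokes, letting the trigger come right back each time. On a fifth pull I stopped partway, once the case had stopped moving and the pad's spring was pressing in.

**Last checks:**
- **Case home:** it stayed put, within about 0.1 mm in the top camera, through the whole last pull. The picture shows it flush with the stop.
- **Spring:** the camera puts it at about 4.4 mm pressed in, and the averaged pull force at about 4.5 mm. That is roughly a third of the 14 mm travel. The camera figure includes about 0.6 mm that I estimated from the case's friction, so it could be off by about half a millimetre.
- **Forces:** every wrist reading I took was under about 11 N. The last single reading along the pull was 8.6 N against the 7.3 N average; I put most of that down to sensor noise (about ±0.5 N), as the camera showed no change.
- **Other gear:** I never touched it. I did not take a last full picture to confirm where each piece lies.

One mismatch: the clamp sits about 11 mm off the centre of its board, so I located it from the stop and trigger instead. The trigger was first touched within 2 mm of where that predicted.

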